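Temperature check over the egg pan

TASK

Check the chilled eggs with the infrared thermometer: fold the clear cover of the condiment holder back until it stands just past upright (about 100 degrees from shut) and leave it there, then lift the thermometer out of its stand and carry it over the tumblers to the pan of eggs. Finish while holding it still, lens straight down and about 25 mm above the middle egg, at the centre of the pan, squared up with the holder with its screen towards the robot's side. The thermometer must never touch the food, and everything else on the counter stays where it is.

Things in the scene. Friction and masses are not known exactly. Their poses are not given: they have to be found in the camera images.
- station: Chilled condiment holder, fixed to the counter: white open tub 155 (x) x 314 (y) x 106 mm high with a steel band and 8 mm walls; inside are three wells side by side along y, centres 101 mm apart, each holding a steel pan. Origin: centre of its underside, on the counter; x points from its open front (robot side) to its hinge at the back, y along its length, z up.
- cover (a joint): Clear white-edged cover of the condiment holder, 155 x 314 mm, about 0.3 kg, hinged along the top back edge of the tub. Joint value rad: 0 = shut and level, 1.57 = upright, grows as it is folded back, stop at 2.3. The hinge is stiff (about 0.55 N m): the cover stays wherever it is left; about 5 N at the handle moves it.
- cover_handle (a point): Middle of the cover's steel loop handle: a round bar 10 mm thick, 124 mm long, parallel to the hinge, 38 mm out from the cover's front edge, open space between. It moves with the cover: at joint value q it lies, along the station's (x, z), 193 mm * (-cos q, sin q) + 5 mm * (sin q, cos q) from the hinge point. A pinched bar can turn between the finger pads.
- cover_hinge (a point): Middle of the cover's hinge line, at the top back edge of the tub: 77.5 mm behind the tub's centre, 106 mm above the counter. The line runs along the station's y.
- eggs_pan: Loose steel pan 130 (x) x 86 (y) x 84 mm high full of white boiled eggs, standing in one of the three wells (which one varies; rim 92 mm above the counter). Origin: centre of its underside. Same axes as the station.
- eggs_top (a point): Crown of the middle egg, at the centre of the egg pan, 72 mm above the pan's underside: 80 mm above the counter and 12 mm below the pan's rim. z up.
- tomato_pan: Same pan with red cherry tomatoes, in another well. Origin: centre of its underside.
- lime_pan: Same pan with green lime halves, in another well. Origin: centre of its underside.
- thermometer: Grey infrared thermometer, a 140 mm stick of about 0.1 kg, lens down in its stand. Body 25 (x) x 38 (y) mm from 24 to 140 mm above the lens; below it the round black lens barrel, 23 mm across. Origin: centre of the lens face at the lower end; z up along the stick; screen and orange button on the -x face. Grip it by its narrow sides (38 mm apart along y), 105 to 125 mm above the lens.
- stand: Thermometer stand, fixed: dark base plate 85 x 95 x 12 mm with a white pocket in its middle, 33 (x) x 46 (y) mm inside, whose rim is 52 mm above the counter; the lens rests on the base plate at 12 mm height. Origin: centre of its underside; z up.
- pitcher: Bystander: clear water pitcher with white lid, 112 mm across, 236 mm tall. Origin: centre of its underside.
- chopsticks: Bystander: steel canister of wooden chopsticks, foot 110 mm across, about 200 mm tall. Origin: centre of its underside.
- shaker: Bystander: steel shaker with a pierced lid, 62 mm across, 84 mm tall. Origin: centre of its underside.
- toothpicks: Bystander: green box of toothpicks, 42 x 42 x 70 mm. Origin: centre of its underside.
- tumbler0: Bystander: clear drinking tumbler, 66 mm across, 95 mm tall, in the row between the thermometer stand and the condiment holder. Origin: centre of its underside.
- tumbler1: Bystander: clear drinking tumbler, 66 mm across, 95 mm tall, in the row between the thermometer stand and the condiment holder. Origin: centre of its underside.
- tumbler2: Bystander: clear drinking tumbler, 66 mm across, 95 mm tall, in the row between the thermometer stand and the condiment holder. Origin: centre of its underside.
Not all that is in view belongs to the job. What is meant by the thermometer is not red, and is the smaller of those in its own colour.

How it is judged:
By the outcome, as a careful person would: the job done as asked, in the order asked, and still so for the second after the job is handed in, while the arm keeps its last pose, push and grip.
It also fails if it takes over 64 s, if anything falls off the work surface, if the arm or the gripper's body presses on something with over 40 N, if the wrist force passes 120 N, or if a joint passes its speed limit or range.

ROBOT

A 6-joint arm with a two-finger parallel gripper is mounted at the origin on the work surface. World frame = base frame: x ahead of the robot, y to its left, z up, the work surface at z = 0. Lengths are in m, angles in degrees, forces in N, time in s.
With the tool pointing down it reaches from about 0.4 to 0.825 m from the base axis. Payload 7 kg.
Tool frame: the origin (TCP) lies between the finger pads; the fingertips stand 19 mm ahead of it and the grasp point (between the pads) is the TCP; y points along the fingers, x is the direction in which the jaws open and shut, and the axes are right-handed (so a half turn about y gives the same grasp; the last joint's range is limited). The gripper opens to 88 mm and grips with 3 to 60 N. Pads are 19 mm wide; open, the fingers measure 130 mm over their backs; the gripper's body (78 mm by 193 mm) begins 47 mm behind the grasp point.
Start: joints at [-57.118, 20.546, 0.682, 0, -70.136, -16.507], TCP at [0.19, -0.648, 0.246] pointing down, gripper open.
Joint ranges: [-176.03, 176.03], [-82.01, 121.73], [-58.28, 71.71], [-173.87, 95.51], [-174.79, -0.11], [-173.66, 173.66]. Speed limits (degrees/s): [136.94, 136.94, 172.46, 180, 180, 180].

INTERFACE

Orientations are given as [roll, pitch, yaw] about the fixed x, y, z axes, in that order (R = Rz(yaw) Ry(pitch) Rx(roll)).
In Python, from plant import r gives the robot as it stands. The module is installed in compiled form; this text tells all that it offers.
- The arm moves only by the tool jog_arm, never from a script. Its argument "steps" is a list of rows, each a list of 5 numbers: the closure, from 0 (fully open) to 1 (shut), then the shift along the tool's x, y, z in m, then the turn about the tool's y in degrees. In form: [[jaw, x, y, z, turn], ...]. A call has 1 to 12 rows; each row shifts and turns the commanded pose from where the row before left it, along the tool's axes as they then stand; what a row does not reach is not made up. A row lasts 1/12 s, in which the tool goes at most 41.7 mm and 7.16 degrees, less where a joint would pass 70% of its speed; a pose out of reach is approached as far as the arm can. A call with a gripper value outside its range is refused whole. The fingers move at their own pace and stop on an object; "squeeze" is the grip in N (left out, the last holds). Time passes only in rows, so rows that do not move let the fingers close. It gives the time, the measured TCP pose, the force and the opening at its end, in the units of the state.
- r.get_state(): the state, without advancing time (a new reading comes with each control period).
- r.capture(name): name is "side" or "top"; returns a dict with "image" (400x640x3 uint8, red, green, blue), "vfov" (degrees; the focal length in pixels is half the picture's height over the tangent of half this angle, whatever the lens; pixels are square), "cx", "cy" (the principal point, pixels), "R" (3x3) and "t" (3): a world point X has camera coordinates R X + t. Camera axes: x right, y down, z forward; pixel columns grow to the right and rows downward; lengths in m; the calibration is good to about 2 mm. A picture is of the moment at which its call begins. There is no depth.
- r.close_job(): hands the job in, once; it reports no verdict.
The state is a dict: "time_s": time; "joints": joint angles; "qd": joint speeds; "joint_torque": joint torques, N m; "tcp_pos": TCP position; "eef_rot": TCP orientation; "contact_force": force on the tool from outside, world axes, zero at the start; "moment": the same for the moment, N m; "gripper_width": finger opening in m.
Only numpy, scipy, OpenCV 4.12 (cv2) and the standard library are available. Lean on these libraries where they do the work, as an engineer would, in place of code of your own. Each camera call takes 0.05 s, during which the arm holds its last target.

## Working session

There is one attempt and no reset: what is moved stays moved. The work goes in short steps, Python scripts to look and compute and a tool call to move; the robot and the scene stay as the last step left them, time stands still between calls to the robot, and variables do not carry over. Pictures are saved under pics/ and viewed, and the job is handed in when it is done.

Besides the shell and the picture viewer there is one more tool, called by a JSON object that holds its "name" and its "arguments", one argument or row to a line. jog_arm: Moves the arm, as the interface text tells. Its arguments: {"type":"object","properties":{"steps":{"type":"array","items":{"type":"array","items":{"type":"number"}}},"squeeze":{"type":"number"}},"required":["steps"]}

```bash
mkdir -p pics
cat > h.py <<'E'
import numpy as np, cv2
from plant import r
def cap(n,f):
    c=r.capture(n); cv2.imwrite('pics/'+f+'.png',c['image'][:,:,::-1]); 
    np.savez('pics/'+f+'.npz',**c); return c
def load(f): return dict(np.load('pics/'+f+'.npz'))
def ray(c,u,v):
    f=200/np.tan(np.radians(float(c['vfov']))/2); d=np.array([(u-c['cx'])/f,(v-c['cy'])/f,1]); R=c['R']
    return -R.T@c['t'], R.T@d
def atz(c,u,v,z):
    o,d=ray(c,u,v); return o+d*(z-o[2])/d[2]
def proj(c,X):
    f=200/np.tan(np.radians(float(c['vfov']))/2); p=c['R']@np.array(X)+c['t']; return p[:2]/p[2]*f+[c['cx'],c['cy']]
def tri(c1,p1,c2,p2):
    A=[];b=[]
    for c,p in((c1,p1),(c2,p2)):
        o,d=ray(c,*p); d/=np.linalg.norm(d); M=np.eye(3)-np.outer(d,d); A.append(M); b.append(M@o)
    return np.linalg.solve(sum(A),sum(b))
def crop(f,x0,y0,x1,y1,s,out):
    im=cv2.imread('pics/'+f+'.png')[y0:y1,x0:x1]; cv2.imwrite('pics/'+out+'.png',cv2.resize(im,None,fx=s,fy=s,interpolation=cv2.INTER_CUBIC))
E
python3 - <<'E'
from h import *
for n in('side','top'):
    c=cap(n,n+'0'); print(n,c['vfov'],c['cx'],c['cy'],c['R'].round(3).tolist(),(-c['R'].T@c['t']).round(3))
print(r.get_state())
E
```

```text
side 55.42113494520549 323.6886901013582 205.21551660014336 [[0.991, 0.13, -0.016], [0.078, -0.684, -0.725], [-0.105, 0.718, -0.688]] [ 0.663 -0.958  0.956]
top 50.46384569551534 318.3353612381217 201.01387128858278 [[0.009, -1.0, -0.0], [-0.983, -0.009, -0.182], [0.182, 0.002, -0.983]] [ 0.261 -0.099  1.554]
{'time_s': 0.1, 'joints': array([-5.71179901e+01,  2.05882455e+01,  6.40751585e-01, -1.72443283e-02,
       -7.01349646e+01, -1.65078660e+01]), 'qd': array([-0.04747804,  0.00333038,  0.09545992,  0.11724574,  0.11933281,
        0.06147887]), 'joint_torque': array([-1.07652035e-03, -5.84163308e+01,  2.93749684e+01,  7.01543346e+00,
        1.01821718e-02, -6.62909974e-05]), 'tcp_pos': array([ 0.19016968, -0.64725372,  0.2447207 ]), 'eef_rot': array([-8.99921110e+01, -8.36663815e-02,  1.06368267e+02]), 'contact_force': array([-0.57193604, -0.16858594, -0.527912  ]), 'moment': array([ 0.0058887 , -0.01647692, -0.00880609]), 'gripper_width': 0.08736524287671987}
```

View pics/side0.png

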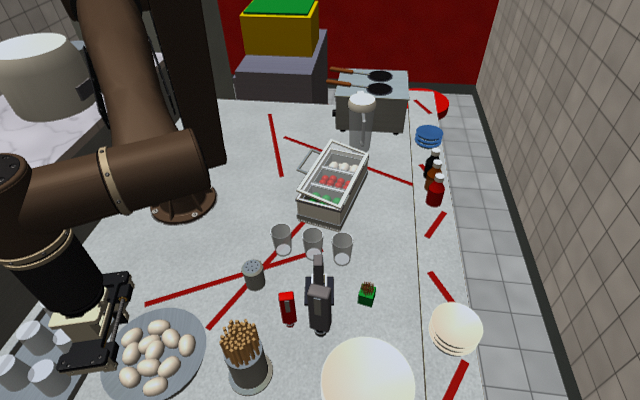

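View pics/top0.png

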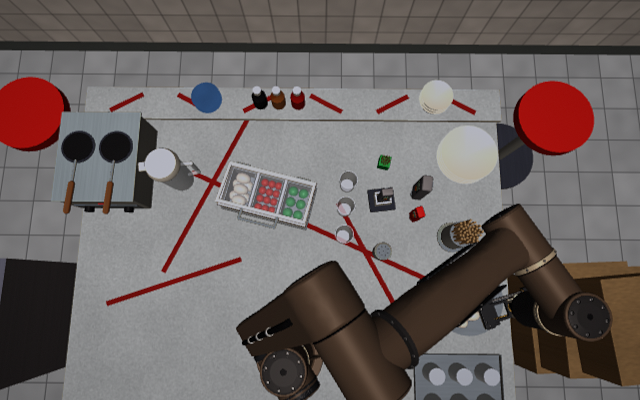

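Run:
```python
from h import *
crop('side0',260,220,390,340,6,'s_th'); crop('top0',320,140,450,260,6,'t_th')
crop('side0',280,120,390,240,6,'s_st'); crop('top0',200,140,330,240,6,'t_st')
```

```text
(no output)
```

View pics/s_th.png

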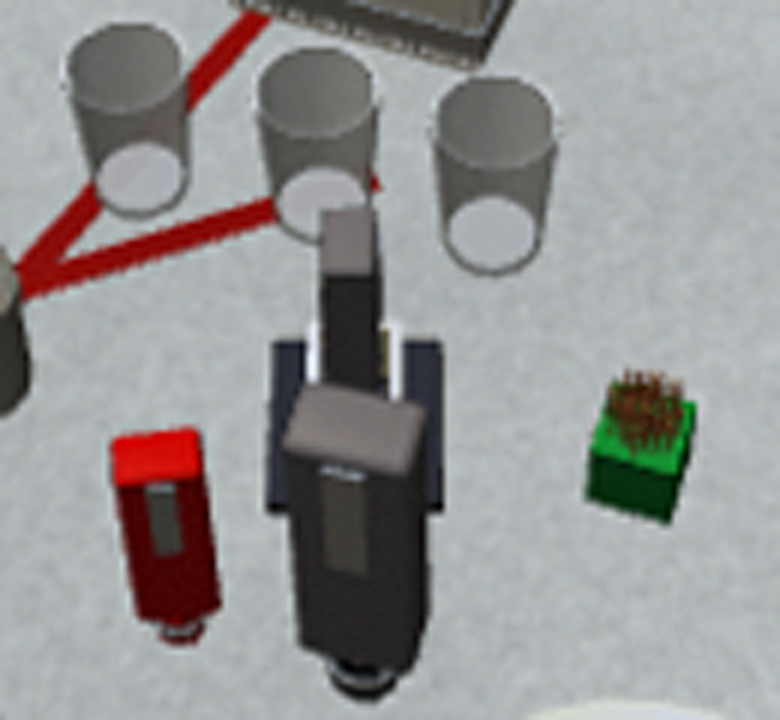

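View pics/t_th.png

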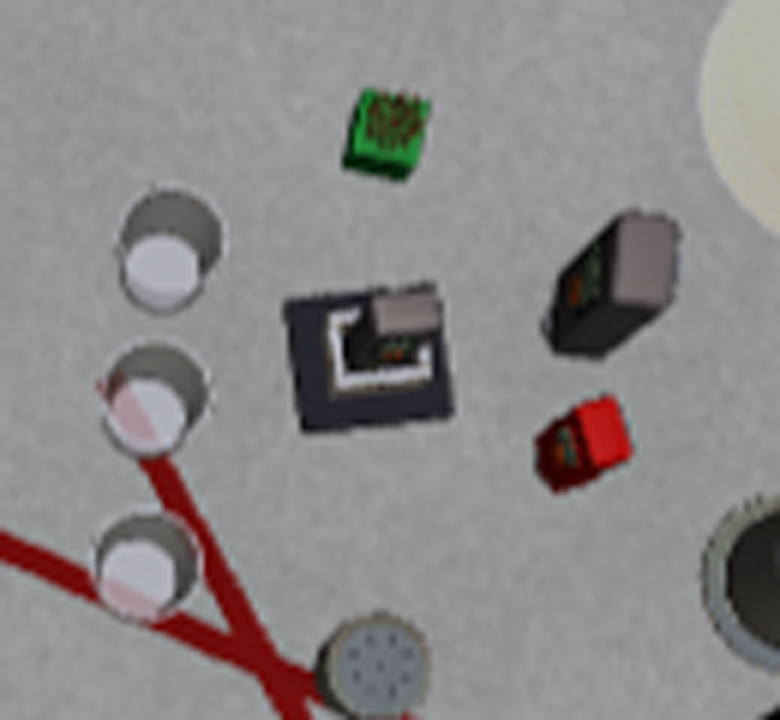

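View pics/s_st.png

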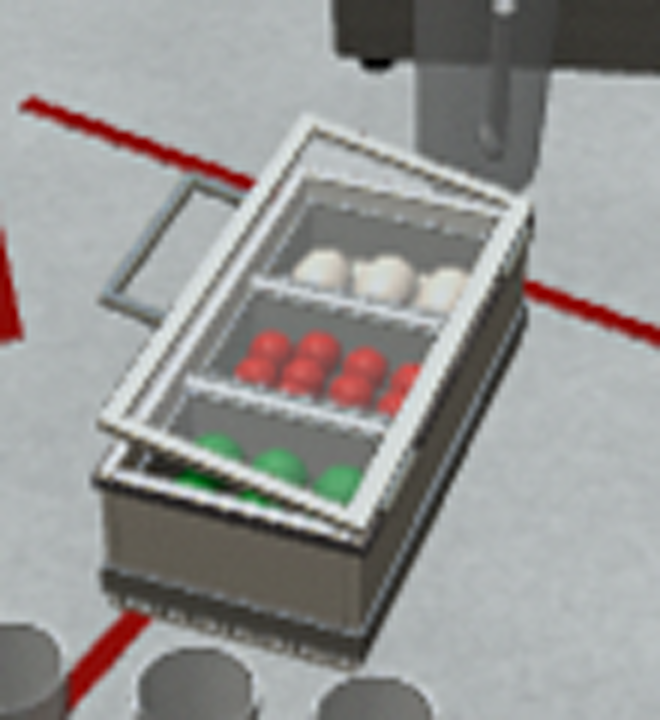

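View pics/t_st.png

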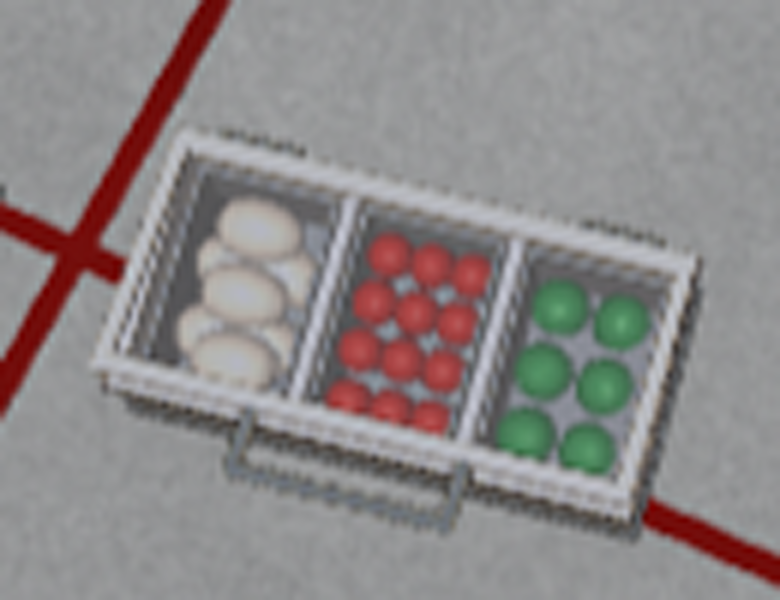

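```bash
cat > fit.py <<'E'
from h import *
from scipy.optimize import least_squares
S=load('side0');T=load('top0')
def st(p,P):
    x,y,a=p[:3]; c,s=np.cos(a),np.sin(a); return np.array([x+c*P[0]-s*P[1],y+s*P[0]+c*P[1],P[2]])
def cov(p,d,y,h):
    q=p[3]; return st(p,[.0775-d*np.cos(q)+h*np.sin(q),y,.106+d*np.sin(q)+h*np.cos(q)])
so=(280,120);to=(200,140)
O=[('S',190,182,'c',.193,.062,.005),('S',105,300,'c',.193,-.062,.005),('T',232,468,'c',.193,.062,.005),('T',448,525,'c',.193,-.062,.005),
('S',305,115,'c',.155,.157,.01),('S',530,200,'c',0,.157,.01),('S',100,420,'c',.155,-.157,.01),
('T',185,132,'c',0,.157,.01),('T',697,258,'c',0,-.157,.01),('T',97,362,'c',.155,.157,.01),('T',628,512,'c',.155,-.157,.01),
('S',97,480,'s',-.0775,-.157,.106)]
def res(p):
    o=[]
    for w,u,v,k,a,b,h in O:
        C,of=(S,so) if w=='S' else (T,to)
        X=cov(p,a,b,p[4] if h==.01 else h) if k=='c' else st(p,[a,b,h])
        o.append(proj(C,X)-[u/6+of[0],v/6+of[1]])
    return np.array(o)
f=least_squares(lambda p:res(p).ravel(),[.7,.1,-.27,.15,.008])
print(f.x,np.degrees(f.x[2:4])); print(res(f.x).round(1))
p=f.x
print('handle',cov(p,.193,0,.005),'hinge',st(p,[.0775,0,.106]),'egg',[st(p,[0,s*.101,.08]) for s in(-1,1)])
for e in (-.101,.101): print(proj(T,st(p,[0,e,.08])))
np.save('p.npy',p)
E
python3 fit.py
```

```text
[ 0.55100069  0.08142836 -0.24574469  0.19528779  0.00852462] [-14.08013331  11.1891662 ]
[[ 0.1 -0.3]
 [ 0.2 -0.1]
 [ 0.3  0.5]
 [ 0.   0.3]
 [-0.1 -0. ]
 [ 0.6  0.5]
 [-0.4  0.5]
 [-0.6 -0.8]
 [ 0.6  0.3]
 [-0.7  0.6]
 [ 0.6 -1.1]
 [-0.4 -1.1]]
handle [0.44347017 0.10839853 0.14835639] hinge [0.62617231 0.06257426 0.106     ] egg [array([ 0.52642954, -0.01653724,  0.08      ]), array([0.57557184, 0.17939396, 0.08      ])]
[295.8085321 202.6959595]
[240.91311029 188.56788531]
```

Run:
```python
from h import *
T=load('top0');S=load('side0');g=lambda u,v,z:atz(T,320+u/6,140+v/6,z)
b=np.array([g(*q,.012) for q in((285,300),(435,283),(453,415),(302,432))]); print(b.round(4),b.mean(0))
d=(b[0]-b[1])+(b[3]-b[2]); print('yaw',np.degrees(np.arctan2(-d[0],d[1])), np.linalg.norm(b[0]-b[1]),np.linalg.norm(b[1]-b[2]))
t=np.array([g(*q,.152) for q in((372,296),(436,288),(440,325),(377,335))]); print(t.round(4),t.mean(0))
d=(t[0]-t[1])+(t[3]-t[2]); print('yaw',np.degrees(np.arctan2(-d[0],d[1])))
gs=lambda u,v,z:atz(S,260+u/6,220+v/6,z)
b=np.array([gs(*q,.012) for q in((272,343),(442,342),(443,512),(266,512))]);print('side base',b.round(4),b.mean(0))
t=np.array([gs(*q,.152) for q in((320,210),(378,208),(378,274),(320,276))]); print(t.round(4),t.mean(0))
for n,q,z in(('tum',(172,232),.095),('tum',(157,388),.095),('tum',(148,560),.095),('box',(390,125),.07),('big',(645,255),.2),('red',(605,435),.13)):print(n,g(*q,z).round(3))
for n,u,v,z in(('pitch',158,164,.236),('chop',462,234,.15),('shaker',381,250,.084)):print(n,atz(T,u,v,z).round(3))
```

```text
[[ 0.5891 -0.278   0.012 ]
 [ 0.6007 -0.371   0.012 ]
 [ 0.5179 -0.3802  0.012 ]
 [ 0.5065 -0.2874  0.012 ]] [ 0.553552   -0.32917738  0.012     ]
yaw 7.077324080711611 0.09377551762669623 0.08329602180258519
[[ 0.5621 -0.3107  0.152 ]
 [ 0.567  -0.3468  0.152 ]
 [ 0.5458 -0.3486  0.152 ]
 [ 0.5397 -0.3131  0.152 ]] [ 0.55363124 -0.32981891  0.152     ]
yaw 8.736821149417286
side base [[ 0.5049 -0.2914  0.012 ]
 [ 0.5894 -0.2807  0.012 ]
 [ 0.6007 -0.3768  0.012 ]
 [ 0.518  -0.3868  0.012 ]] [ 0.55326059 -0.33389231  0.012     ]
[[ 0.538  -0.3161  0.152 ]
 [ 0.5637 -0.3119  0.152 ]
 [ 0.5686 -0.3485  0.152 ]
 [ 0.5435 -0.3526  0.152 ]] [ 0.55343635 -0.33231235  0.152     ]
tum [ 0.612 -0.202  0.095]
tum [ 0.518 -0.193  0.095]
tum [ 0.418 -0.188  0.095]
box [ 0.685 -0.336  0.07 ]
big [ 0.576 -0.453  0.2  ]
red [ 0.488 -0.444  0.13 ]
pitch [0.62  0.42  0.236]
chop [ 0.414 -0.574  0.15 ]
shaker [ 0.363 -0.314  0.084]
```

Run:
```python
from h import *
T=load('top0');S=load('side0')
t=lambda a,b:tri(T,(320+a[0]/6,140+a[1]/6),S,(260+b[0]/6,220+b[1]/6)).round(4)
# big top corners: far-left, right..., 
print('big ctr',t((645,258),(355,428)))
for a,b in (((625,212),(300,388)),((678,222),(425,405)),((665,303),(412,470)),((612,298),(285,445))): print(t(a,b))
print('red',t((603,440),(155,455)))
print('th',t((406,311),(349,242)))
st=r.get_state(); 
for n,f in((S,'S'),(T,'T')): print(f,proj(n,st['tcp_pos']))
crop('side0',0,220,220,400,3.5,'grip');
```

```text
big ctr [ 0.5751 -0.4547  0.193 ]
[ 0.574  -0.4459  0.2188]
[ 0.5962 -0.4635  0.2215]
[ 0.5767 -0.4647  0.1696]
[ 0.5516 -0.4451  0.166 ]
red [ 0.4852 -0.4412  0.1359]
th [ 0.5536 -0.3303  0.1494]
S [115.17050565 338.32501619]
T [500.915303   305.14929421]
```

View pics/grip.png

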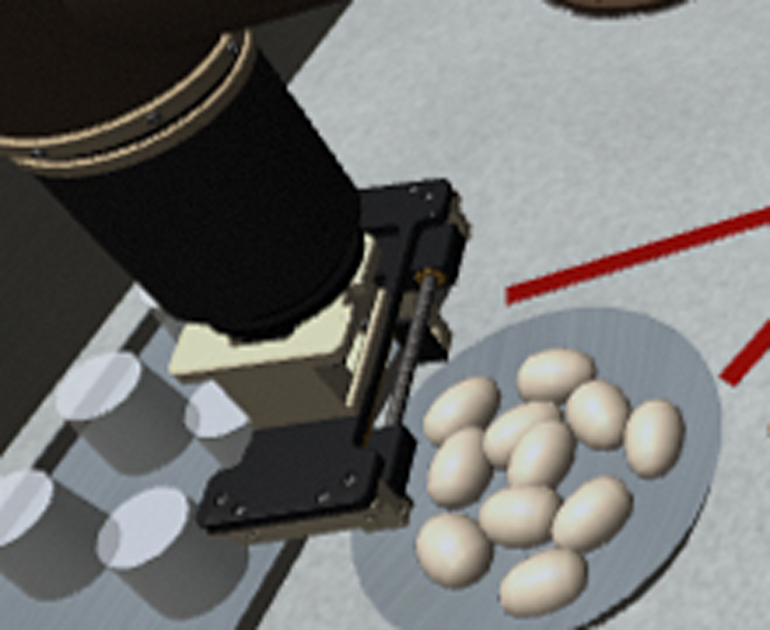

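Run:
```python
from h import *
T=load('top0');S=load('side0')
t=lambda a,b:tri(T,(320+a[0]/6,140+a[1]/6),S,(260+b[0]/6,220+b[1]/6)).round(4)
L=[((625,212),(425,405)),((678,222),(412,470)),((665,303),(285,445)),((612,298),(300,388))]
for a,b in L: print(t(a,b),atz(T,320+a[0]/6,140+a[1]/6,.193).round(4),atz(S,260+b[0]/6,220+b[1]/6,.193).round(4))
```

```text
[ 0.6007 -0.4436  0.1965] [ 0.6018 -0.4444  0.193 ] [ 0.6003 -0.4412  0.193 ]
[ 0.5975 -0.4726  0.1941] [ 0.5964 -0.4733  0.193 ] [ 0.5988 -0.4713  0.193 ]
[ 0.5496 -0.4651  0.1925] [ 0.5509 -0.4644  0.193 ] [ 0.5483 -0.4661  0.193 ]
[ 0.5517 -0.4368  0.1909] [ 0.5534 -0.4356  0.193 ] [ 0.55   -0.4392  0.193 ]
```

{"name": "jog_arm", "arguments": {
  "steps": [
    [0.3, 0, -0.008, 0, -5],
    [0.5, 0, -0.008, 0, -5],
    [0.72, 0, -0.008, 0, -5],
    [0.72, 0, -0.008, 0, -5],
    [0.72, 0, -0.008, 0, -5],
    [0.72, 0, -0.008, 0, -5],
    [0.72, 0, -0.008, 0, -5],
    [0.72, 0, -0.008, 0, -5],
    [0.72, 0, -0.008, 0, -5],
    [0.72, 0, -0.008, 0, -5],
    [0.72, 0, 0, 0, -5],
    [0.72, 0, 0, 0, -4.5]
  ],
  "squeeze": 30
}}

```text
time_s: 1.1
tcp_pos: [0.1903, -0.6476, 0.3257]
eef_rot: [-90.0, 0.0, 166.1]
contact_force: [0.1, -0.9, -0.5]
gripper_width: 0.0251
```

```bash
cat >> h.py <<'E'
def to(X,psi=None,show=True):
    s=r.get_state(); p=s['tcp_pos']; a=np.radians(s['eef_rot'][2]); d=np.array(X)-p
    print('t',round(s['time_s'],2),'tcp',p.round(4),'rot',s['eef_rot'].round(2),'w',round(s['gripper_width'],4),'F',s['contact_force'].round(1),'j',s['joints'].round(1))
    print('tool shift x,y,z',(np.cos(a)*d[0]+np.sin(a)*d[1]).round(4),(-d[2]).round(4),(-np.sin(a)*d[0]+np.cos(a)*d[1]).round(4), 'turn',None if psi is None else s['eef_rot'][2]-psi)
E
python3 -c "
from h import *
to([.42,-.3,.33],165.92);to([.4395,.109,.33],165.92)"
```

```text
t 1.1 tcp [ 0.1903 -0.6476  0.3257] rot [-8.9990e+01  2.0000e-02  1.6613e+02] w 0.0251 F [ 0.1 -0.9 -0.5] j [-57.1  18.5   8.   -0.  -79.5  43.2]
tool shift x,y,z -0.1396 -0.0043 -0.3926 turn 0.21037987024794802
t 1.1 tcp [ 0.1903 -0.6476  0.3257] rot [-8.9990e+01  2.0000e-02  1.6613e+02] w 0.0251 F [ 0.1 -0.9 -0.5] j [-57.1  18.5   8.   -0.  -79.5  43.2]
tool shift x,y,z -0.0605 -0.0043 -0.7943 turn 0.21037987024794802
```

{"name": "jog_arm", "arguments": {
  "steps": [
    [0.72, -0.0115, 0, -0.033, 0.2],
    [0.72, -0.0115, 0, -0.033, 0],
    [0.72, -0.0115, 0, -0.033, 0],
    [0.72, -0.0115, 0, -0.033, 0],
    [0.72, -0.0115, 0, -0.033, 0],
    [0.72, -0.0115, 0, -0.033, 0],
    [0.72, -0.0115, 0, -0.033, 0],
    [0.72, -0.0115, 0, -0.033, 0],
    [0.72, -0.0115, 0, -0.033, 0],
    [0.72, -0.0115, 0, -0.033, 0],
    [0.72, -0.0115, 0, -0.033, 0],
    [0.72, -0.0115, 0, -0.033, 0]
  ]
}}

```text
time_s: 2.1
tcp_pos: [0.4223, -0.2963, 0.3255]
eef_rot: [-90.0, -0.0, 165.7]
contact_force: [1.2, -0.8, -0.0]
gripper_width: 0.0246
```

{"name": "jog_arm", "arguments": {
  "steps": [
    [0.72, 0.0065, 0, -0.033, 0],
    [0.72, 0.0065, 0, -0.033, 0],
    [0.72, 0.0065, 0, -0.033, 0],
    [0.72, 0.0065, 0, -0.033, 0],
    [0.72, 0.0065, 0, -0.033, 0],
    [0.72, 0.0065, 0, -0.033, 0],
    [0.72, 0.0065, 0, -0.033, 0],
    [0.72, 0.0065, 0, -0.033, 0],
    [0.72, 0.0065, 0, -0.033, 0],
    [0.72, 0.0065, 0, -0.033, 0],
    [0.72, 0.0065, 0, -0.033, 0],
    [0.72, 0.0065, 0, -0.033, 0]
  ]
}}

```text
time_s: 3.1
tcp_pos: [0.4437, 0.1066, 0.3256]
eef_rot: [-90.0, -0.0, 165.7]
contact_force: [0.6, 0.7, -0.0]
gripper_width: 0.0247
```

```bash
python3 -c "
from h import *
to([.4396,.1094,.22],165.92)
cap('side','s1');cap('top','t1')
crop('side1' if 0 else 's1',220,60,420,230,4,'s1c');crop('t1',180,100,360,260,4,'t1c')"
```

```text
t 3.1 tcp [0.4437 0.1066 0.3256] rot [-90.01  -0.   165.69] w 0.0247 F [ 0.6  0.7 -0. ] j [ 38.4  -3.3 -17.7  -0.  -75.7 -52.7]
tool shift x,y,z 0.0047 0.1056 -0.0017 turn -0.22812938664426952
```

View pics/s1c.png

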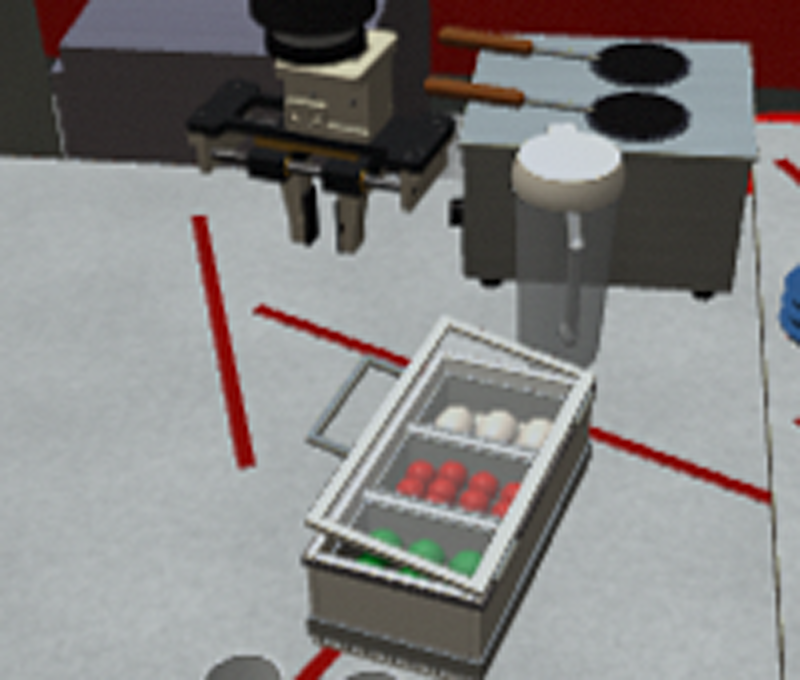

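{"name": "jog_arm", "arguments": {
  "steps": [
    [0.72, 0.0025, 0.02, -0.0015, -0.2],
    [0.72, 0.0022, 0.02, 0, 0],
    [0.72, 0, 0.025, 0, 0],
    [0.72, 0, 0.025, 0, 0],
    [0.72, 0, 0.025, 0, 0],
    [0.72, 0, 0, 0, 0]
  ]
}}

```text
time_s: 3.7
tcp_pos: [0.4373, 0.1058, 0.2062]
eef_rot: [-89.7, -0.3, 165.8]
contact_force: [-1.4, -1.0, -0.6]
gripper_width: 0.0242
```

```bash
python3 -c "
from h import *
to([.4396,.1094,.152],165.92)
cap('side','s2');cap('top','t2')
crop('s2',260,110,360,190,8,'s2c');crop('t2',180,140,320,250,5,'t2c')"
```

```text
t 3.7 tcp [0.4373 0.1058 0.2062] rot [-89.71  -0.34 165.81] w 0.0242 F [-1.4 -1.  -0.6] j [ 38.7   1.  -29.4  -0.1 -60.  -52.9]
tool shift x,y,z -0.0013 0.0542 -0.004 turn -0.11408457491808122
```

View pics/s2c.png

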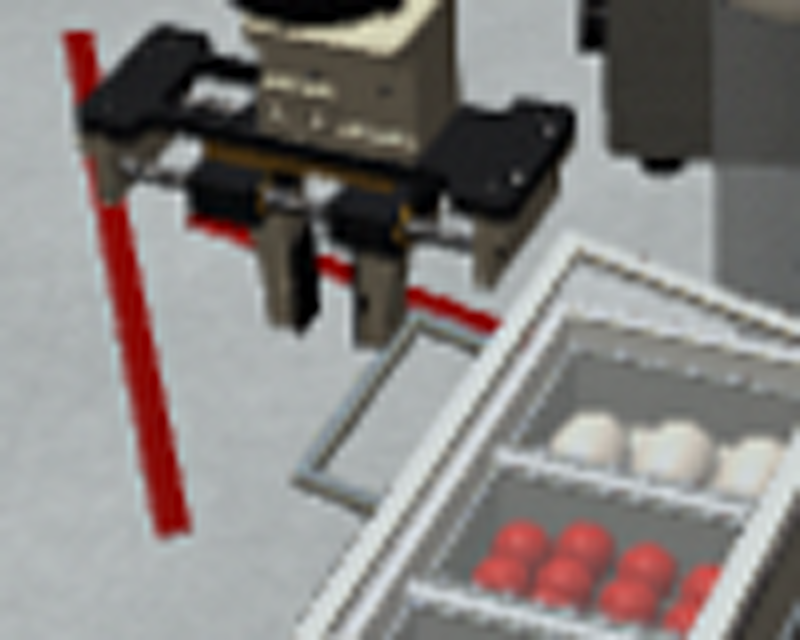

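View pics/t2c.png

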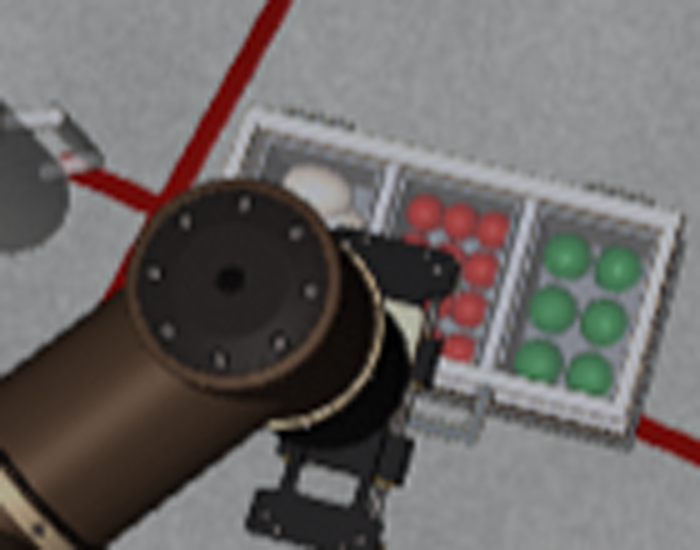

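{"name": "jog_arm", "arguments": {
  "steps": [
    [0.72, 0, 0, 0, 0],
    [0.72, 0, 0, 0, 0]
  ]
}}

```text
time_s: 3.97
tcp_pos: [0.441, 0.108, 0.2123]
eef_rot: [-90.1, 0.1, 165.9]
contact_force: [0.3, 0.1, 0.8]
gripper_width: 0.0248
```

```bash
python3 -c "
from h import *
to([.4396,.1094,.152],165.92)"
```

```text
t 3.97 tcp [0.441  0.108  0.2123] rot [-9.0100e+01  1.1000e-01  1.6588e+02] w 0.0248 F [0.3 0.1 0.8] j [ 38.8   0.7 -28.9   0.  -60.2 -52.9]
tool shift x,y,z 0.0017 0.0603 -0.001 turn -0.03832754659765669
```

{"name": "jog_arm", "arguments": {
  "steps": [
    [0.72, 0.001, 0.004, -0.001, 0],
    [0.72, 0, 0.008, 0, 0],
    [0.72, 0, 0.01, 0, 0],
    [0.72, 0, 0.01, 0, 0],
    [0.72, 0, 0.01, 0, 0],
    [0.72, 0, 0.008, 0, 0],
    [0.72, 0, 0.006, 0, 0],
    [0.72, 0, 0.003, 0, 0],
    [0.72, 0, 0, 0, 0],
    [0.72, 0, 0, 0, 0]
  ]
}}

```text
time_s: 4.8
tcp_pos: [0.4395, 0.1089, 0.1517]
eef_rot: [-90.0, 0.0, 165.9]
contact_force: [-0.4, -0.4, 0.2]
gripper_width: 0.0245
```

```bash
python3 -c "
from h import *
to([.4396,.1094,.152],165.92)
cap('side','s3')
crop('s3',260,110,360,190,8,'s3c')"
```

```text
t 4.8 tcp [0.4395 0.1089 0.1517] rot [-9.0000e+01  1.0000e-02  1.6588e+02] w 0.0245 F [-0.4 -0.4  0.2] j [ 39.    4.5 -33.9   0.  -51.6 -53.1]
tool shift x,y,z 0.0001 -0.0003 -0.0005 turn -0.037496731709836695
```

View pics/s3c.png

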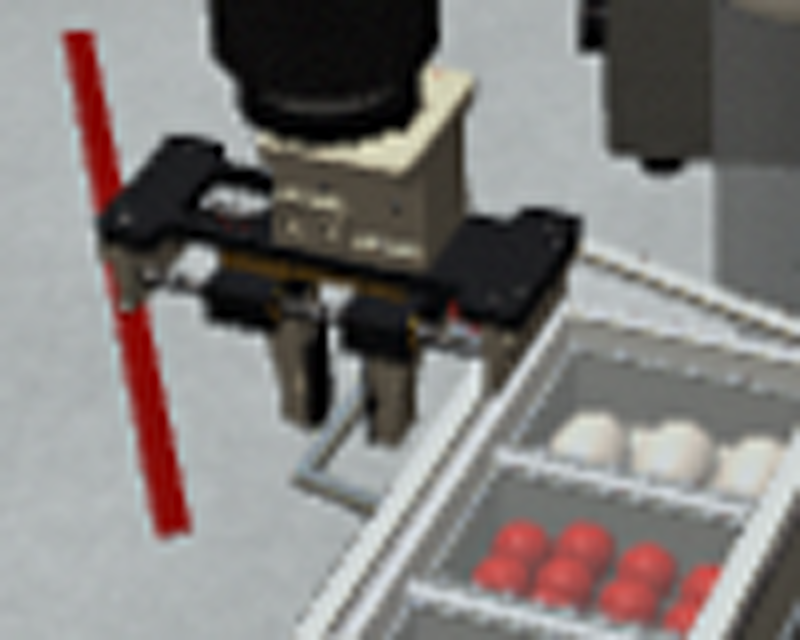

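{"name": "jog_arm", "arguments": {
  "steps": [
    [0.8, -0.002, 0, 0, 0],
    [0.85, -0.002, 0, 0, 0],
    [1, 0, 0, 0, 0],
    [1, 0, 0, 0, 0],
    [1, 0, 0, 0, 0],
    [1, 0, 0, 0, 0]
  ],
  "squeeze": 30
}}

```text
time_s: 5.35
tcp_pos: [0.4442, 0.1079, 0.152]
eef_rot: [-90.0, 0.1, 165.9]
contact_force: [5.7, -2.5, -2.1]
gripper_width: 0.0092
```

Run:
```python
from h import *
to([.4435,.1084,.1484],165.92)
p=np.load('p.npy')
# tcp in station (x',z) relative to bar -> plan
s=r.get_state()['tcp_pos']; a=p[2]; d=s[:2]-p[:2]; xs=np.cos(a)*d[0]+np.sin(a)*d[1]; ys=-np.sin(a)*d[0]+np.cos(a)*d[1]
print('station tcp',xs,ys,s[2])
f=lambda q:np.array([.0775-.193*np.cos(q)+.005*np.sin(q),.106+.193*np.sin(q)+.005*np.cos(q)])
print('bar',f(p[3]))
Q=np.radians(np.linspace(np.degrees(p[3]),100.5,29)); P=np.array([f(q) for q in Q])
for q,dd in zip(Q[1:],np.diff(P,axis=0)): print(np.degrees(q).round(1),(-dd).round(4))
```

```text
t 5.35 tcp [0.4442 0.1079 0.152 ] rot [-9.0030e+01  1.0000e-01  1.6589e+02] w 0.0092 F [ 5.7 -2.5 -2.1] j [ 38.5   4.8 -33.5   0.1 -51.6 -52.7]
tool shift x,y,z 0.0008 0.0036 -0.0003 turn -0.03373918901581874
station tcp -0.10999691258693577 -0.0003193712235475994 0.15195145381397243
bar [-0.11086119  0.14835639]
14.4 [-0.0026 -0.0104]
17.6 [-0.0032 -0.0103]
20.8 [-0.0038 -0.0101]
23.9 [-0.0043 -0.0098]
27.1 [-0.0049 -0.0096]
30.3 [-0.0054 -0.0093]
33.5 [-0.0059 -0.009 ]
36.7 [-0.0064 -0.0086]
39.9 [-0.0069 -0.0083]
43.1 [-0.0073 -0.0079]
46.3 [-0.0078 -0.0074]
49.5 [-0.0082 -0.007 ]
52.7 [-0.0085 -0.0065]
55.8 [-0.0089 -0.0061]
59.0 [-0.0092 -0.0055]
62.2 [-0.0095 -0.005 ]
65.4 [-0.0098 -0.0045]
68.6 [-0.01   -0.0039]
71.8 [-0.0102 -0.0034]
75.0 [-0.0104 -0.0028]
78.2 [-0.0105 -0.0022]
81.4 [-0.0106 -0.0016]
84.6 [-0.0107 -0.001 ]
87.7 [-0.0107 -0.0004]
90.9 [-0.0107  0.0002]
94.1 [-0.0107  0.0008]
97.3 [-0.0107  0.0013]
100.5 [-0.0106  0.0019]
```

{"name": "jog_arm", "arguments": {
  "steps": [
    [1, -0.0026, -0.0104, 0, 0],
    [1, -0.0032, -0.0103, 0, 0],
    [1, -0.0038, -0.0101, 0, 0],
    [1, -0.0043, -0.0098, 0, 0],
    [1, -0.0049, -0.0096, 0, 0],
    [1, -0.0054, -0.0093, 0, 0],
    [1, -0.0059, -0.009, 0, 0],
    [1, -0.0064, -0.0086, 0, 0],
    [1, 0, 0, 0, 0]
  ]
}}

```text
time_s: 6.1
tcp_pos: [0.4797, 0.099, 0.2301]
eef_rot: [-90.0, 0.0, 165.9]
contact_force: [-2.9, 0.2, 3.2]
gripper_width: 0.0086
```

Run:
```python
from h import *
p=np.load('p.npy')
s=r.get_state(); a=p[2]; d=s['tcp_pos'][:2]-p[:2]; xs=np.cos(a)*d[0]+np.sin(a)*d[1]
f=lambda q:np.array([.0775-.193*np.cos(q)+.005*np.sin(q),.106+.193*np.sin(q)+.005*np.cos(q)])
print(xs,s['tcp_pos'][2],f(np.radians(36.7)),s['contact_force'],s['gripper_width'])
cap('side','s4');crop('s4',240,60,400,220,5,'s4c')
```

```text
-0.07343446305492994 0.23012927083528797 [-0.07425457  0.22535053] [-2.93096806  0.2028888   3.22527118] 0.008607659836724
```

View pics/s4c.png

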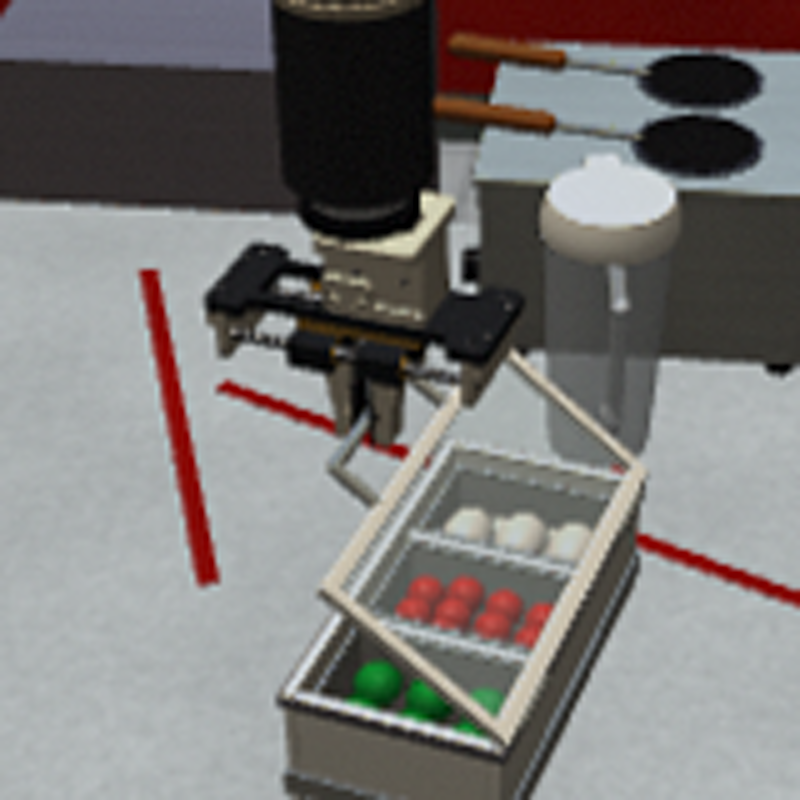

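{"name": "jog_arm", "arguments": {
  "steps": [
    [1, -0.0069, -0.0083, 0, 0],
    [1, -0.0073, -0.0079, 0, 0],
    [1, -0.0078, -0.0074, 0, 0],
    [1, -0.0082, -0.007, 0, 0],
    [1, -0.0085, -0.0065, 0, 0],
    [1, -0.0089, -0.0061, 0, 0],
    [1, -0.0092, -0.0055, 0, 0],
    [1, -0.0095, -0.005, 0, 0],
    [1, -0.0098, -0.0045, 0, 0],
    [1, -0.01, -0.0039, 0, 0],
    [1, 0, 0, 0, 0]
  ]
}}

```text
time_s: 7.07
tcp_pos: [0.5631, 0.0779, 0.2927]
eef_rot: [-90.0, 0.1, 165.9]
contact_force: [-1.4, 2.0, 10.3]
gripper_width: 0.0091
```

```bash
cat > chk.py <<'E'
from h import *
import sys
p=np.load('p.npy')
s=r.get_state(); a=p[2]; d=s['tcp_pos'][:2]-p[:2]; xs=np.cos(a)*d[0]+np.sin(a)*d[1]
f=lambda q:np.array([.0775-.193*np.cos(q)+.005*np.sin(q),.106+.193*np.sin(q)+.005*np.cos(q)])
print(xs,s['tcp_pos'][2],f(np.radians(float(sys.argv[1]))),s['contact_force'],s['gripper_width'],s['joints'].round(1))
E
python3 chk.py 68.6
```

```text
0.012580959437223666 0.29265563575565645 [0.01173406 0.28751816] [-1.4100911   1.97482154 10.25833139] 0.009141236397404119 [ 27.6   8.9  -8.9   0.  -72.1 -41.7]
```

{"name": "jog_arm", "arguments": {
  "steps": [
    [1, -0.0102, -0.0034, 0, 0],
    [1, -0.0104, -0.0028, 0, 0],
    [1, -0.0105, -0.0022, 0, 0],
    [1, -0.0106, -0.0016, 0, 0],
    [1, -0.0107, -0.001, 0, 0],
    [1, -0.0107, -0.0004, 0, 0],
    [1, -0.0107, 0, 0, 0],
    [1, -0.0107, 0.0006, 0, 0],
    [1, -0.0107, 0.0013, 0, 0],
    [1, -0.0106, 0.0017, 0, 0],
    [1, 0, 0, 0, 0],
    [1, 0, 0, 0, 0]
  ]
}}

```text
time_s: 8.07
tcp_pos: [0.6664, 0.0517, 0.2981]
eef_rot: [-90.0, 0.1, 165.8]
contact_force: [3.3, 0.8, 0.9]
gripper_width: 0.0089
```

```bash
python3 chk.py 100.5; python3 -c "
from h import *
cap('side','s5');crop('s5',240,60,400,220,5,'s5c')
cap('top','t5');crop('t5',180,100,340,240,5,'t5c')"
```

```text
0.11913977087383584 0.2981295036896054 [0.11758773 0.29485702] [3.29269394 0.81313223 0.94816357] 0.0088933475042369 [ 21.1  18.4   4.3   0.1 -75.9 -35.3]
```

View pics/s5c.png

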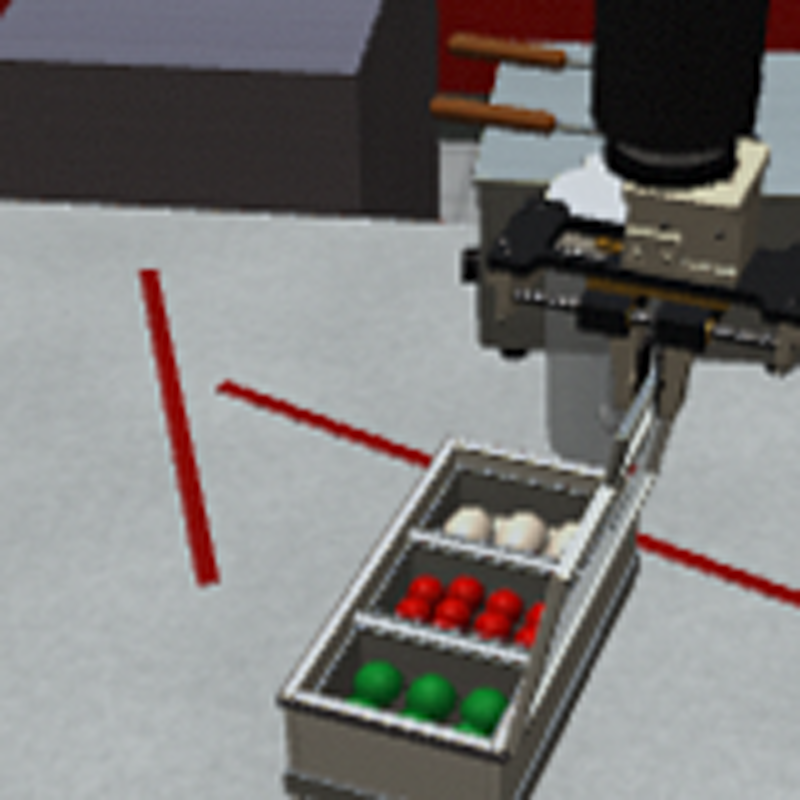

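{"name": "jog_arm", "arguments": {
  "steps": [
    [0.86, 0, 0, 0, 0],
    [0.8, 0, 0, 0, 0],
    [0.72, 0, 0, 0, 0],
    [0.72, 0, 0, 0, 0],
    [0.72, 0, -0.006, 0, 0],
    [0.72, 0, -0.012, 0, 0],
    [0.72, 0, -0.016, 0, 0],
    [0.72, 0, -0.016, 0, 0],
    [0.72, 0, -0.016, 0, 0],
    [0.72, 0, -0.016, 0, 0],
    [0.72, 0, -0.01, 0, 0],
    [0.72, 0, 0, 0, 0]
  ]
}}

```text
time_s: 9.17
tcp_pos: [0.6655, 0.052, 0.3943]
eef_rot: [-90.1, 0.3, 165.9]
contact_force: [0.0, 0.2, 1.3]
gripper_width: 0.0245
```

```bash
python3 -c "
from h import *
to([.5534,-.331,.36],97.6)
cap('side','s6');crop('s6',240,60,400,220,5,'s6c')
cap('top','t6');crop('t6',180,100,340,240,5,'t6c')"
```

```text
t 9.17 tcp [0.6655 0.052  0.3943] rot [-90.11   0.26 165.88] w 0.0245 F [0.  0.2 1.3] j [ 21.2  16.8  14.2   0.1 -87.1 -35.3]
tool shift x,y,z 0.0152 0.0343 0.3988 turn 68.27808861871895
```

View pics/s6c.png

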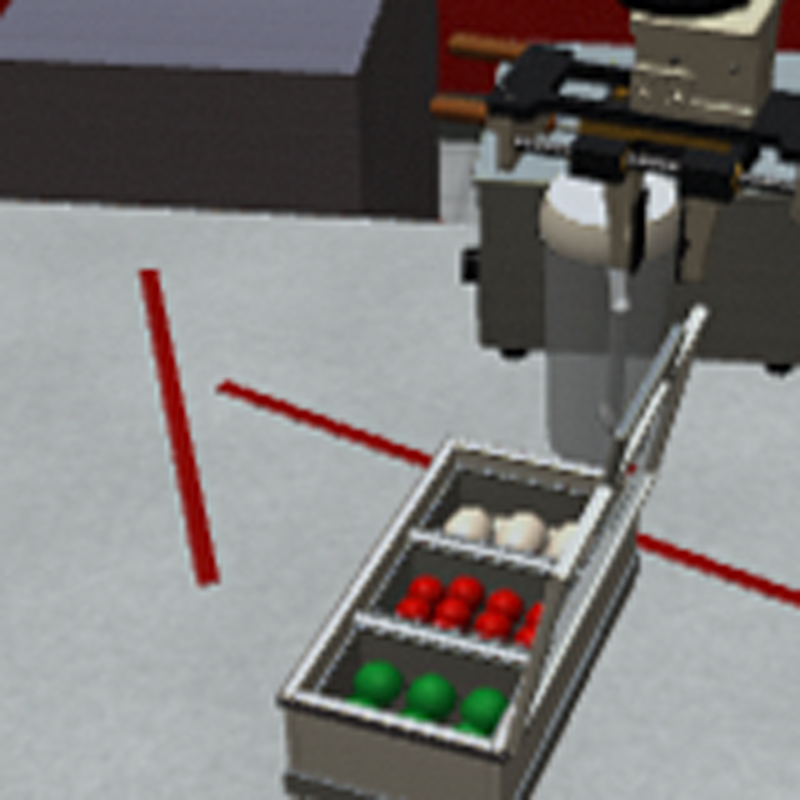

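View pics/t6c.png

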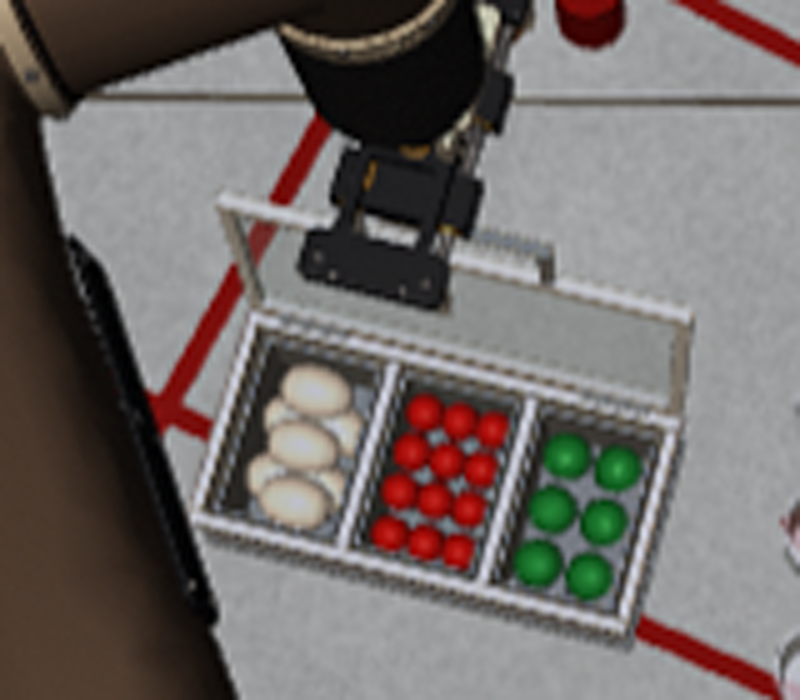

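```bash
sed -i 's/^f=least/if __name__!="__main__": raise SystemExit\nf=least/' fit.py
python3 - <<'E'
from h import *
S=load('s6');T=load('t6');p=np.load('p.npy')
def st(P):
    x,y,a=p[:3]; c,s=np.cos(a),np.sin(a); return np.array([x+c*P[0]-s*P[1],y+s*P[0]+c*P[1],P[2]])
for qd in (96,99,100,101,104):
    q=np.radians(qd); cov=lambda d,y,h:st([.0775-d*np.cos(q)+h*np.sin(q),y,.106+d*np.sin(q)+h*np.cos(q)])
    print(qd,proj(T,cov(.155,.157,.0)).round(1),proj(T,cov(.155,-.157,0)).round(1),proj(T,cov(.193,-.062,.005)).round(1))
E
```

```text
96 [222.2 144.4] [317.8 168.6] [288.6 155.2]
99 [223.  142.2] [318.4 166.3] [289.5 152.3]
100 [223.3 141.4] [318.7 165.5] [289.8 151.3]
101 [223.6 140.7] [318.9 164.8] [290.1 150.4]
104 [224.4 138.6] [319.5 162.6] [291.  147.7]
```

{"name": "jog_arm", "arguments": {
  "steps": [
    [0.5, 0.0013, 0, 0.0332, 0],
    [0.25, 0.0013, 0, 0.0332, 0],
    [0.25, 0.0013, 0, 0.0332, 0],
    [0.25, 0.0013, 0, 0.0332, 0],
    [0.25, 0.0013, 0, 0.0332, 0],
    [0.25, 0.0013, 0, 0.0332, 0],
    [0.25, 0.0013, 0, 0.0332, 0],
    [0.25, 0.0013, 0, 0.0332, 0],
    [0.25, 0.0013, 0, 0.0332, 0],
    [0.25, 0.0013, 0, 0.0332, 0],
    [0.25, 0.0013, 0, 0.0332, 0],
    [0.25, 0.0013, 0, 0.0332, 0]
  ]
}}

```text
time_s: 10.27
tcp_pos: [0.5513, -0.3317, 0.3892]
eef_rot: [-90.0, -0.1, 165.9]
contact_force: [1.0, 0.4, 0.0]
gripper_width: 0.066
```

{"name": "jog_arm", "arguments": {
  "steps": [
    [0.25, 0, 0.01, 0, 5.7],
    [0.25, 0, 0.01, 0, 5.7],
    [0.25, 0, 0.01, 0, 5.7],
    [0.25, 0, 0.01, 0, 5.7],
    [0.25, 0, 0.01, 0, 5.7],
    [0.25, 0, 0.01, 0, 5.7],
    [0.25, 0, 0.01, 0, 5.7],
    [0.25, 0, 0.01, 0, 5.7],
    [0.25, 0, 0.01, 0, 5.7],
    [0.25, 0, 0.01, 0, 5.7],
    [0.25, 0, 0.01, 0, 5.7],
    [0.25, 0, 0.01, 0, 5.6]
  ]
}}

```text
time_s: 11.27
tcp_pos: [0.5517, -0.3301, 0.2687]
eef_rot: [-89.9, -0.1, 97.3]
contact_force: [0.3, -0.2, -0.7]
gripper_width: 0.066
```

```bash
python3 -c "
from h import *
to([.5535,-.331,.21],97.6)"
```

```text
t 11.27 tcp [ 0.5517 -0.3301  0.2687] rot [-8.989e+01 -6.000e-02  9.728e+01] w 0.066 F [ 0.3 -0.2 -0.7] j [-13.6  16.9  -1.6  -0.  -71.7 -69.2]
tool shift x,y,z -0.0011 0.0587 -0.0017 turn -0.31560581266234067
```

{"name": "jog_arm", "arguments": {
  "steps": [
    [0.25, -0.001, 0.012, -0.0018, -0.2],
    [0.25, 0, 0.016, 0, 0],
    [0.25, 0, 0.016, 0, 0],
    [0.25, 0, 0.01, 0, 0],
    [0.25, 0, 0, 0, 0],
    [0.25, 0, 0, 0, 0]
  ]
}}

```text
time_s: 11.77
tcp_pos: [0.554, -0.3312, 0.2159]
eef_rot: [-89.9, -0.0, 97.9]
contact_force: [0.4, -0.2, 0.1]
gripper_width: 0.0657
```

```bash
python3 -c "
from h import *
to([.5535,-.331,.137],97.6)
cap('side','s7');crop('s7',260,200,400,340,5,'s7c')
cap('top','t7');crop('t7',320,120,460,260,5,'t7c')"
```

```text
t 11.77 tcp [ 0.554  -0.3312  0.2159] rot [-8.990e+01 -3.000e-02  9.786e+01] w 0.0657 F [ 0.4 -0.2  0.1] j [-13.6  18.9  -5.6   0.  -65.5 -68.6]
tool shift x,y,z 0.0003 0.0789 0.0005 turn 0.26359869048511086
```

View pics/s7c.png

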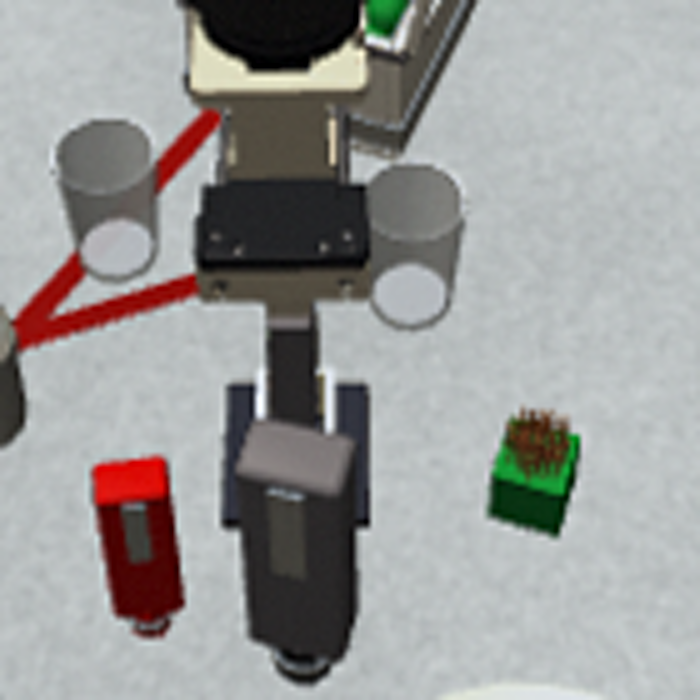

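View pics/t7c.png

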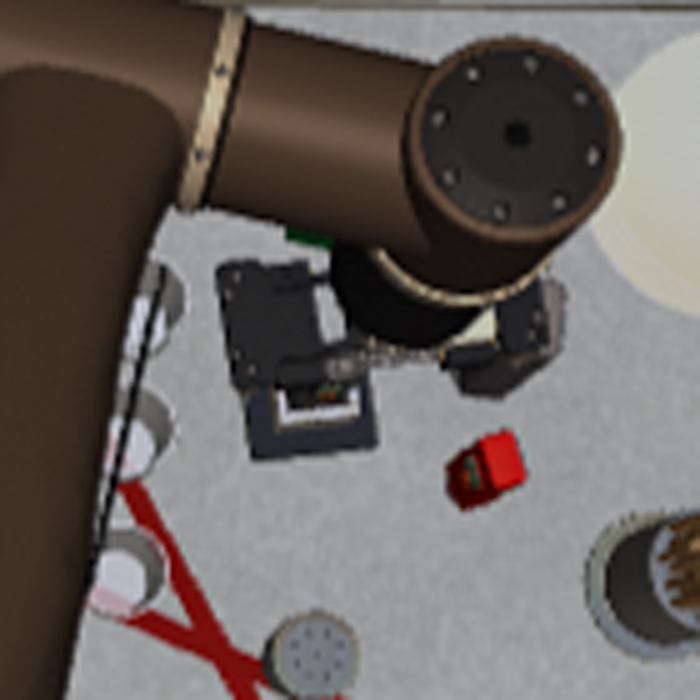

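```bash
python3 -c "
from h import *
S=load('s7')
for z in (.24,.263,.28): print(z,atz(S,300,259.2,z).round(4),atz(S,332,259.8,z).round(4))"
```

```text
0.24 [ 0.5221 -0.4027  0.24  ] [ 0.5979 -0.3956  0.24  ]
0.263 [ 0.5266 -0.4205  0.263 ] [ 0.6    -0.4136  0.263 ]
0.28 [ 0.53   -0.4337  0.28  ] [ 0.6016 -0.427   0.28  ]
```

{"name": "jog_arm", "arguments": {
  "steps": [
    [0.25, 0, 0.006, 0, 0.2],
    [0.25, 0, 0.01, 0, 0],
    [0.25, 0, 0.012, 0, 0],
    [0.25, 0, 0.012, 0, 0],
    [0.25, 0, 0.012, 0, 0],
    [0.25, 0, 0.012, 0, 0],
    [0.25, 0, 0.009, 0, 0],
    [0.25, 0, 0.005, 0, 0],
    [0.25, 0, 0.002, 0, 0],
    [0.25, 0, 0, 0, 0],
    [0.25, 0, 0, 0, 0]
  ]
}}

```text
time_s: 12.78
tcp_pos: [0.5546, -0.3313, 0.1369]
eef_rot: [-90.0, 0.0, 97.6]
contact_force: [0.6, -0.7, -0.7]
gripper_width: 0.066
```

```bash
python3 -c "
from h import *
to([.5535,-.331,.135],97.6)
cap('side','s8');crop('s8',260,200,400,340,5,'s8c')"
```

```text
t 12.78 tcp [ 0.5546 -0.3313  0.1369] rot [-9.003e+01  2.000e-02  9.759e+01] w 0.066 F [ 0.6 -0.7 -0.7] j [-13.6  22.6 -11.2   0.  -56.1 -68.8]
tool shift x,y,z 0.0005 0.0019 0.0011 turn -0.014261030767855232
```

View pics/s8c.png

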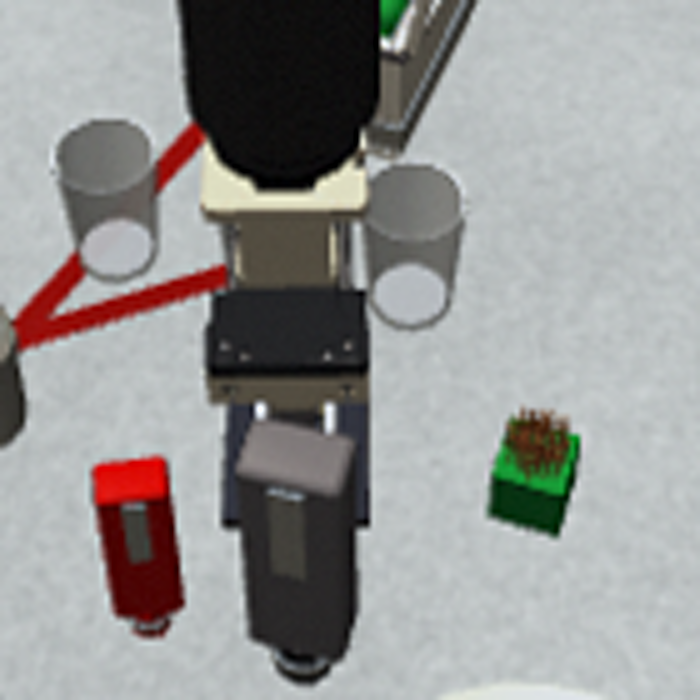

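{"name": "jog_arm", "arguments": {
  "steps": [
    [0.4, 0, 0.002, 0.001, 0],
    [0.5, 0, 0, 0, 0],
    [0.6, 0, 0, 0, 0],
    [0.7, 0, 0, 0, 0],
    [0.7, 0, 0, 0, 0],
    [0.7, 0, 0, 0, 0],
    [0.7, 0, 0, 0, 0]
  ],
  "squeeze": 25
}}

```text
time_s: 13.42
tcp_pos: [0.5534, -0.3314, 0.1347]
eef_rot: [-90.0, 0.0, 97.6]
contact_force: [-0.7, 0.4, 0.3]
gripper_width: 0.0383
```

```bash
python3 -c "
from h import *
to([.5535,-.331,.135],97.6)"
```

```text
t 13.42 tcp [ 0.5534 -0.3314  0.1347] rot [-9.002e+01  1.000e-02  9.757e+01] w 0.0383 F [-0.7  0.4  0.3] j [-13.6  22.7 -11.4   0.  -55.9 -68.8]
tool shift x,y,z 0.0004 -0.0003 -0.0001 turn -0.027005435265621713
```

{"name": "jog_arm", "arguments": {
  "steps": [
    [0.7, 0, -0.004, 0, 0],
    [0.7, 0, -0.008, 0, 0],
    [0.7, 0, -0.012, 0, 0],
    [0.7, 0, -0.016, 0, 0],
    [0.7, 0, -0.02, 0, 0],
    [0.7, 0, -0.02, 0, 0],
    [0.7, 0, -0.02, 0, 0],
    [0.7, 0, -0.02, 0, 0],
    [0.7, 0, -0.012, 0, 0],
    [0.7, 0, -0.008, 0, 0],
    [0.7, 0, 0, 0, 0],
    [0.7, 0, 0, 0, 0]
  ]
}}

```text
time_s: 14.42
tcp_pos: [0.5531, -0.3311, 0.2743]
eef_rot: [-90.0, -0.0, 97.6]
contact_force: [-0.4, -0.6, -0.9]
gripper_width: 0.0382
```

```bash
python3 -c "
from h import *
to([.5756,.1794,.2745],75.92)
cap('side','s9');crop('s9',240,160,400,320,5,'s9c')"
```

```text
t 14.42 tcp [ 0.5531 -0.3311  0.2743] rot [-9.001e+01 -2.000e-02  9.757e+01] w 0.0382 F [-0.4 -0.6 -0.9] j [-13.6  16.8  -0.9  -0.  -72.3 -68.8]
tool shift x,y,z 0.5031 -0.0002 -0.0895 turn 21.64713082770743
```

View pics/s9c.png

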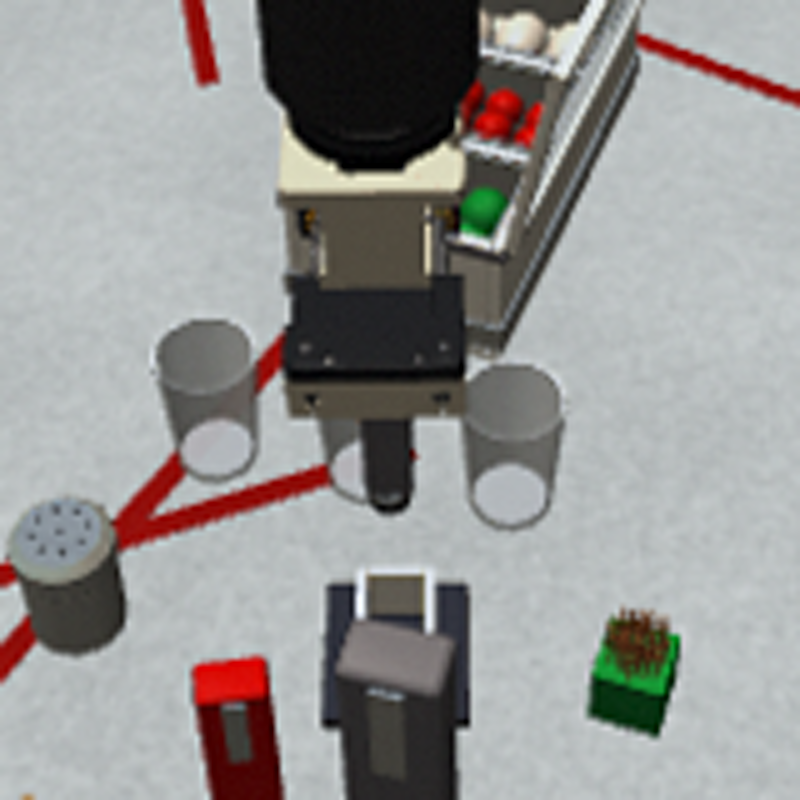

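{"name": "jog_arm", "arguments": {
  "steps": [
    [0.7, 0.008, 0, 0, 0],
    [0.7, 0.016, 0, 0.002, 0],
    [0.7, 0.025, 0, 0.002, 0],
    [0.7, 0.025, 0, 0.0025, 0],
    [0.7, 0.025, 0, 0.0025, 0],
    [0.7, 0.025, 0, 0.0025, 0],
    [0.7, 0.025, 0, 0.0025, 0],
    [0.7, 0.025, 0, 0.0025, 0],
    [0.7, 0.025, 0, 0.0025, 0],
    [0.7, 0.022, 0, 0.002, 0],
    [0.7, 0.016, 0, 0, 0],
    [0.7, 0.008, 0, 0, 0]
  ]
}}

```text
time_s: 15.47
tcp_pos: [0.4992, -0.0894, 0.2739]
eef_rot: [-89.9, -0.0, 97.7]
contact_force: [-0.2, -0.8, -0.5]
gripper_width: 0.038
```

{"name": "jog_arm", "arguments": {
  "steps": [
    [0.7, 0, 0, 0, 2],
    [0.7, 0, 0, 0, 4],
    [0.7, 0, 0, 0, 5],
    [0.7, 0, 0, 0, 5],
    [0.7, 0, 0, 0, 3.6],
    [0.7, 0, 0, 0, 2],
    [0.7, 0, 0, 0, 0],
    [0.7, 0, 0, 0, 0]
  ]
}}

```text
time_s: 16.13
tcp_pos: [0.4999, -0.0913, 0.274]
eef_rot: [-89.9, 0.0, 76.0]
contact_force: [-0.3, -0.5, -1.5]
gripper_width: 0.0381
```

```bash
python3 -c "
from h import *
to([.5756,.1794,.2745],75.92)
cap('side','s10');crop('s10',240,100,400,260,5,'s10c')"
```

```text
t 16.13 tcp [ 0.4999 -0.0913  0.274 ] rot [-8.994e+01  2.000e-02  7.604e+01] w 0.0381 F [-0.3 -0.5 -1.5] j [  11.8    3.6  -17.4   -0.   -69.1 -115.8]
tool shift x,y,z 0.281 -0.0005 -0.0081 turn 0.12010040438732972
```

View pics/s10c.png

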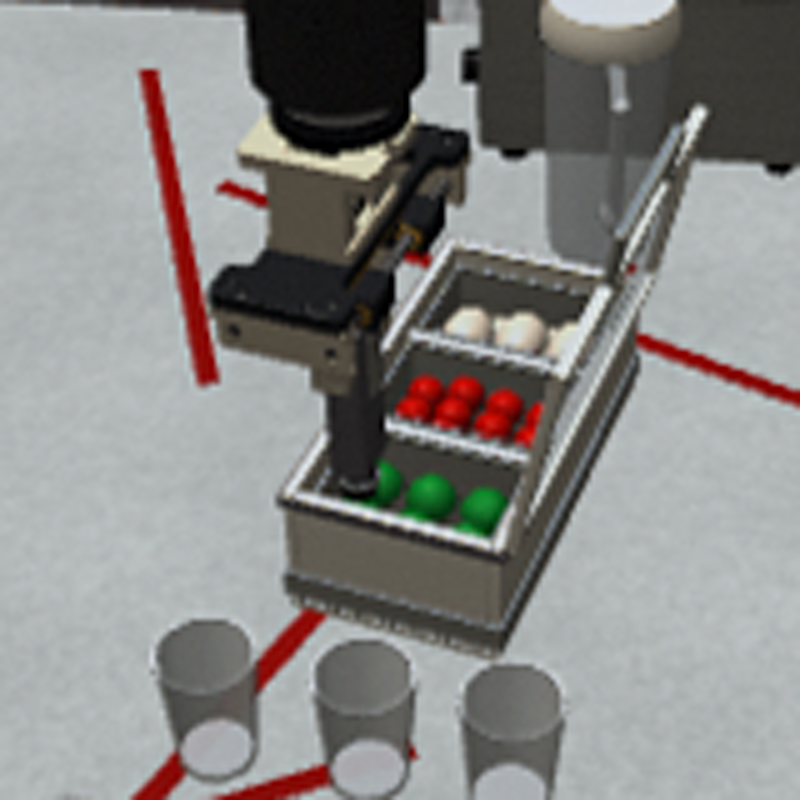

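{"name": "jog_arm", "arguments": {
  "steps": [
    [0.7, 0.008, 0, 0, 0.1],
    [0.7, 0.018, 0, -0.001, 0],
    [0.7, 0.03, 0, -0.001, 0],
    [0.7, 0.032, 0, -0.001, 0],
    [0.7, 0.032, 0, -0.001, 0],
    [0.7, 0.032, 0, -0.001, 0],
    [0.7, 0.032, 0, -0.001, 0],
    [0.7, 0.032, 0, -0.001, 0],
    [0.7, 0.03, 0, -0.001, 0],
    [0.7, 0.02, 0, 0, 0],
    [0.7, 0.01, 0, 0, 0],
    [0.7, 0.005, 0, 0, 0]
  ]
}}

```text
time_s: 17.18
tcp_pos: [0.5765, 0.1808, 0.2739]
eef_rot: [-90.0, 0.0, 76.0]
contact_force: [0.2, -0.3, -1.3]
gripper_width: 0.0379
```

{"name": "jog_arm", "arguments": {
  "steps": [
    [0.7, 0, 0.004, 0, 0],
    [0.7, 0, 0.01, 0, 0],
    [0.7, 0, 0.006, 0, 0],
    [0.7, 0, 0, 0, 0],
    [0.7, 0, 0, 0, 0],
    [0.7, 0, 0, 0, 0]
  ]
}}

```text
time_s: 17.68
tcp_pos: [0.5766, 0.1787, 0.2548]
eef_rot: [-90.0, -0.0, 75.8]
contact_force: [-1.1, -0.2, -1.8]
gripper_width: 0.0379
```

```bash
python3 -c "
from h import *
to([.5756,.1794,.2277],75.92)
cap('side','s11');crop('s11',260,60,400,220,5,'s11c')
cap('top','t11');crop('t11',180,100,340,240,5,'t11c')"
```

```text
t 17.68 tcp [0.5766 0.1787 0.2548] rot [-90.02  -0.    75.83] w 0.0379 F [-1.1 -0.2 -1.8] j [  35.8   13.5   -8.     0.   -68.5 -139.9]
tool shift x,y,z 0.0005 0.0271 0.0011 turn -0.08627371662696248
```

View pics/s11c.png

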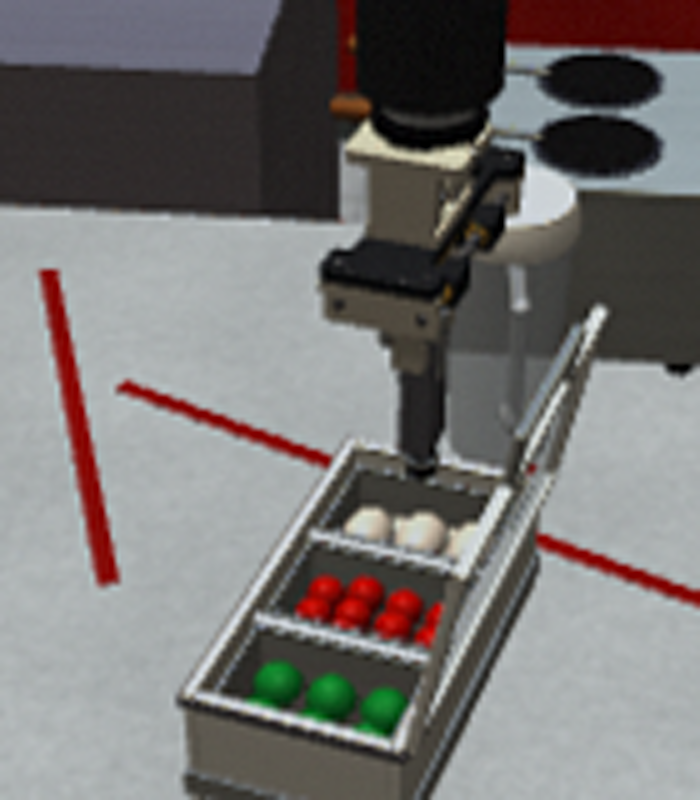

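View pics/t11c.png

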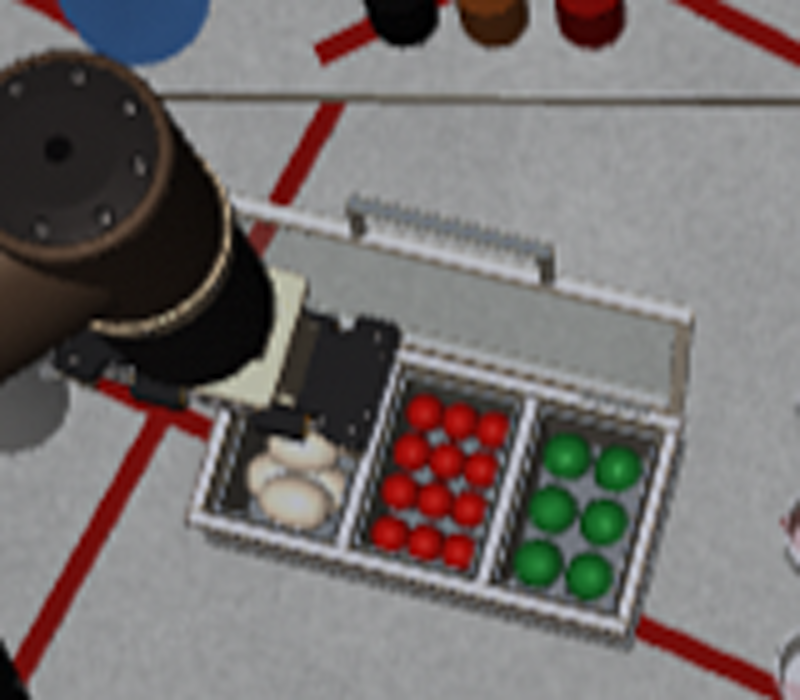

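{"name": "jog_arm", "arguments": {
  "steps": [
    [0.7, 0, 0.004, 0.001, 0],
    [0.7, 0, 0.006, 0, 0],
    [0.7, 0, 0.006, 0, 0],
    [0.7, 0, 0.005, 0, 0],
    [0.7, 0, 0.003, 0, 0],
    [0.7, 0, 0.002, 0, 0],
    [0.7, 0, 0, 0, 0],
    [0.7, 0, 0, 0, 0],
    [0.7, 0, 0, 0, 0],
    [0.7, 0, 0, 0, 0]
  ]
}}

```text
time_s: 18.62
tcp_pos: [0.5757, 0.1796, 0.2289]
eef_rot: [-90.0, -0.0, 75.9]
contact_force: [0.5, 0.0, -1.7]
gripper_width: 0.0374
```

```bash
python3 -c "
from h import *
S=load('s11');print(proj(S,[.5766,.1787,.132]))
to([.5756,.1794,.2277],75.92)
c=cap('side','s12');crop('s12',320,110,380,180,10,'s12c')
p=r.get_state()['tcp_pos']; l=p-[0,0,.1227]; print('lens',l.round(4),(proj(c,l)-[320,110])*10,'egg',(proj(c,[.5756,.1794,.08])-[320,110])*10,'lens edges',[((proj(c,l+np.array([dx,dy,0]))-[320,110])*10).round() for dx,dy in((-.0115,0),(.0115,0),(0,-.0115))])"
```

```text
[344.24192713 154.1197887 ]
t 18.62 tcp [0.5757 0.1796 0.2289] rot [-9.002e+01 -2.000e-02  7.588e+01] w 0.0374 F [ 0.5  0.  -1.7] j [  35.9   14.5  -10.2    0.   -65.3 -140. ]
tool shift x,y,z -0.0002 0.0012 0.0 turn -0.0431884240571776
lens [0.5757 0.1797 0.1061] [238.6695078  496.60130316] egg [237.02380318 553.28656038] lens edges [array([208., 495.]), array([270., 499.]), array([236., 515.])]
```

View pics/s12c.png

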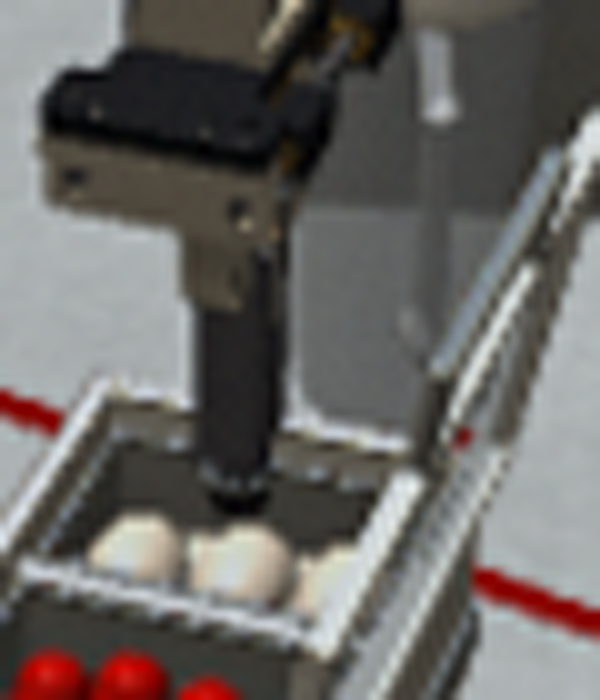

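{"name": "jog_arm", "arguments": {
  "steps": [
    [0.7, 0, 0.001, 0, 0],
    [0.7, 0, 0, 0, 0],
    [0.7, 0, 0, 0, 0],
    [0.7, 0, 0, 0, 0],
    [0.7, 0, 0, 0, 0],
    [0.7, 0, 0, 0, 0],
    [0.7, 0, 0, 0, 0],
    [0.7, 0, 0, 0, 0],
    [0.7, 0, 0, 0, 0],
    [0.7, 0, 0, 0, 0]
  ]
}}

```text
time_s: 19.5
tcp_pos: [0.5755, 0.1796, 0.2275]
eef_rot: [-90.0, -0.0, 75.9]
contact_force: [0.5, 0.3, -1.3]
gripper_width: 0.038
```

```bash
python3 -c "
from h import *
to([.5756,.1794,.2277],75.92); cap('top','t13'); cap('side','s13'); print(r.get_state()['qd'].round(2))
for n in 'ts':
  a=cv2.imread('pics/%s13.png'%n); b=cv2.imread('pics/%s0.png'%('top' if n=='t' else 'side')); cv2.imwrite('pics/d_%s.png'%n,cv2.absdiff(a,b))
crop('s13',240,60,400,340,2.1,'s13c')"
```

```text
t 19.5 tcp [0.5755 0.1796 0.2275] rot [-90.    -0.    75.87] w 0.038 F [ 0.5  0.3 -1.3] j [  35.9   14.5  -10.3   -0.   -65.2 -140. ]
tool shift x,y,z -0.0001 -0.0002 -0.0001 turn -0.04579742761438865
[ 0.    0.05 -0.04 -0.01 -0.01 -0.02]
```

View pics/d_s.png

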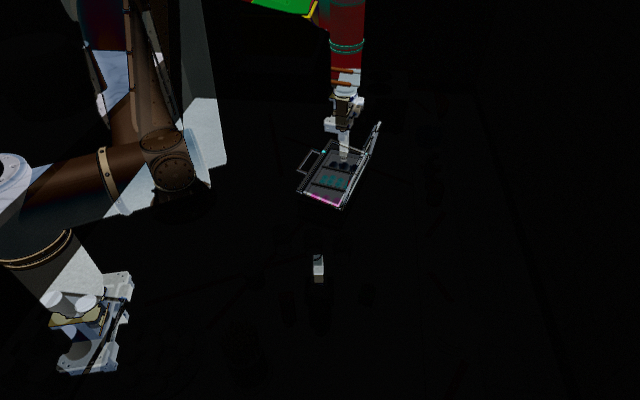

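View pics/t13.png

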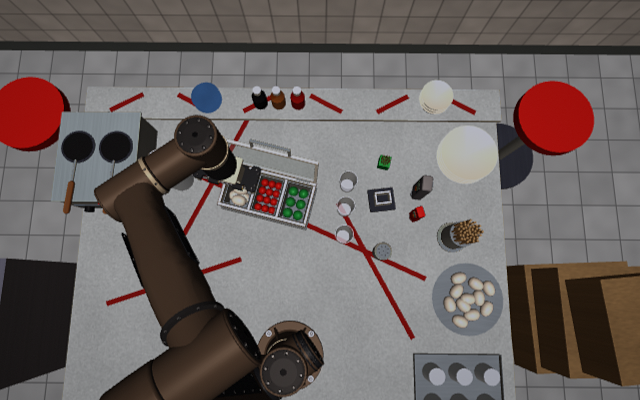

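Everything else is where it was: the difference picture shows only the arm, the cover and the thermometer's old place. The arm is still, so I'm handing the job in.

```bash
python3 -c "
from plant import r
print(r.close_job())"
```

```text
the job is handed in; nothing more can be done
None
```

The job is done and handed in at about 19.6 s. I folded the cover back to about 100–101°, released it, and it has stayed there. I then lifted the small grey thermometer from its stand, carried it over the tumblers and am holding it above the middle egg.

- **Which thermometer:** I ruled out the red one and the larger grey one beside the stand. The small grey one in the stand fits the description.
- **Lens position:** the lens is at about (0.5755, 0.1796, 0.105) m. By the measured pose that is about 25 mm above the egg crown and within 1 mm of the pan's centre. The holder's position was fitted from the pictures, so the real error is likely 1–2 mm.
- **Orientation:** the thermometer is vertical, within 0.1° of the fitted holder angle, with its screen towards the robot. The stand's angle read 7.1° off the base plate and 8.7° off the thermometer's top, and I gripped at 7.6°, so the thermometer may be turned by about a degree in the grip.
- **Grip:** the jaws read 38 mm and the lens showed within about half a pixel of where I expected it, so it has not slipped.
- **Everything else:** a picture difference against the start showed only the arm, the cover and the thermometer's old place changed. The force readings between moves stayed near 10 N or below.

No check failed.

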